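# Seat a heel on the sprung nest of a nailing jig and hold it on its stop

## Robot

A 7-joint arm with a two-finger parallel gripper is mounted at the origin on the work surface. World frame = base frame: x ahead of the robot, y to its left, z up, the work surface at z = 0. Lengths are in m, angles in rad, forces in N, time in s.
With the tool pointing down it reaches from about 0.4 to 0.9 m from the base axis. Payload 5.5 kg.
Tool frame: the origin (TCP) lies midway between the tips of the shut fingers; the grasp point (between the pads) lies 19 mm behind it; z points along the fingers, y is the line along which they close (so a half turn about z gives the same grasp; the last joint's range is limited). The gripper opens to 92 mm and grips with 3 to 60 N. Pads are 19 mm wide; open, the fingers measure 130 mm over their backs; the gripper's body (75 mm by 190 mm) begins 47 mm behind the grasp point.
Start: joints at [1.582, 0.501, -0.427, 1.55, 0.221, 1.138, -0.21], TCP at [0.162, -0.629, 0.227] pointing down, gripper open.
Joint ranges: [-2.88, 2.88], [-0.31, 2.03], [-1.54, 1.56], [0.2, 2.42], [-1.41, 4.55], [0.19, 2.02], [-2.57, 2.57]. Speed limits (rad/s): [2.57, 2.57, 3.14, 3.14, 3.14, 3.14, 3.14].

## Interface

Orientations are given as a rotation vector (axis times angle).
In Python, from workcell import arm gives the robot as it stands.
- The arm moves only by the tool run_rows, called after "Emit:" as name([rows], argument=value, ...), one row to a line, values as JSON. Schema: {"type":"object","properties":{"deltas":{"type":"array","items":{"type":"array","prefixItems":[{"type":"array","items":{"type":"number"},"minItems":3,"maxItems":3},{"type":"number"},{"type":"number"}],"minItems":3,"maxItems":3},"minItems":1,"maxItems":10},"only":{"type":"string"},"quiet":{"type":"boolean"},"lines":{"type":"string"}},"required":["deltas"],"additionalProperties":false}. deltas is a list of rows, 1 to 10 of them, each written [[dx, dy, dz], turn, opening]: dx, dy, dz in m, then a turn about the tool's z in rad, then the opening from 0.0 (shut) to 1.0 (fully open); each row is the pose to reach, as a shift and turn from the pose commanded when the call began, along the tool's axes at that moment; what a row does not reach only later rows make up. A row lasts 1/8 s, in which the tool goes at most 0.0625 m and 0.188 rad, less where a joint would pass 70% of its speed; a pose out of reach is approached as far as the arm can. The fingers move at their own pace and stop on an object; the grip force is fixed at half the most. Time passes only in rows, so rows that do not move let the fingers close. The tool returns the time, the measured TCP pose, the force, the opening and the grip force at its end. only (a regular expression) keeps the lines of the reply that match it, lines (a string "A,B") keeps lines A to B, and quiet returns only ok. Input that does not fit is refused with a message, and nothing moves.
- arm.observe(): the state, without advancing time (a new reading comes with each control period).
- arm.snapshot(name): name is "side" or "top"; returns a dict with "image" (384x512x3 uint8, red, green, blue), "K" (3x3 intrinsics, pixels), "distortion" ([k1, k2, p1, p2, k3] as OpenCV has them; the pictures are not rectified), "R" (3x3) and "t" (3): a world point X has camera coordinates R X + t. Camera axes: x right, y down, z forward; pixel columns grow to the right and rows downward; lengths in m; the calibration is good to about 2 mm. A picture is of the moment at which its call begins. There is no depth.
- arm.hand_in(): hands the job in; it is judged then, once.
The state is a dict: "t": time; "joint_positions": joint angles; "dq": joint speeds; "effort": joint torques, N m; "ee_pos": TCP position; "tcp_rot": TCP orientation; "contact_force": force on the tool from outside, world axes, zero at the start; "moment": the same for the moment, N m; "width": opening from 0.0 (shut) to 1.0 (fully open); "grasp_force": force on a finger pad.
Only numpy, scipy, OpenCV 4.12 (cv2) and the standard library are available. Lean on these libraries where they do the work, as an engineer would, in place of code of your own. Each camera call takes 0.05 s, during which the arm holds its last target. There are 200 camera calls.

## Task

Turn the black knob of the green heel jig until the slide's orange pointer stands in line with the red mark on the scale. Then take the tan heel block, set it upright and square on the nest over the brass spring plunger (between the two low fences, its length running the same way as from fence to fence, either end first), and press it down until it sits firmly on the hard stop. Finish while still holding it pressed down there, without crushing it (stay below about 40 N), with the pointer still on the mark and the other heels and tools left where they were.

Things in the scene. Friction and masses are not known exactly. Their poses are not given: they have to be found in the camera images.
- jig: green base plate of the heel jig, fixed to the bench, 150 mm (x) by 290 mm (y) by 12 mm; origin: centre of its underside; z up. The knob stands at jig y = -98 mm; an aluminium slide carrying pointer, nest and plunger runs along jig y, 100 x 84 mm, its top 32 mm above the bench; a white scale lies along its +x edge
- knob (a joint): rotation of the black knob (rad), 0 to 4.2; it grows as the knob is turned clockwise seen from above. Each rad moves slide, pointer and nest 12 mm along jig +y. Stiff (about 0.15 N m): stays where left. The mark always lies on the +y side of the pointer at the start, 11 to 32 mm away, so the knob must be turned clockwise by about 0.9 to 2.7 rad
- knob_grip (a point): point on the knob's vertical axis, at the height to grip its bar. The bar is 46 mm long, 14 mm thick and 32 mm tall (its top 7 mm above this point), on a disc 48 mm across whose top lies 23 mm below this point; at joint value 0 the bar lies along jig x, and it turns with the knob (clockwise from above as the value grows), so the fingers close across it
- pointer (a point): tip of the orange pointer on the slide, just above the scale; moves along jig y with the slide
- mark: small red mark lying across the scale, 14 mm by 4 mm, fixed; origin: its centre; axes as the jig's. Aligned when the pointer tip's y in this frame is 0 (the tip hangs over the inner end of the mark)
- seat (a point): centre of the nest at the height of the hard stop (two dark steel ribs along y at x = -20 and +20 mm, 40 mm long in y, 48 mm above the bench); axes as the jig's; moves with the slide. Two fences, at x = -45 and +45 mm (inner faces at +-42.5 mm), 44 mm long in y, stand 7 mm above the stop; the +-y sides are open, for the fingers
- stop: the two dark steel ribs that are the hard stop; origin 16 mm below seat
- plunger (a joint): how far the brass spring plunger (16 mm disc in the middle of the nest) is pushed down (m): 0 free, its face then standing 10 mm above the stop; 0.010 when a heel rests on the stop. Spring about 3 N at first touch, about 7 N at the stop; a total push of about 12 to 25 N holds the heel firmly on the stop; the spring lifts it off again when let go
- tan_heel: the one to use: tan layered shoe heel block, D-shaped seen from above, 63 mm long (x from -30 mm at its flat face to +33 mm at its round end), 50 mm wide (y +-25 mm, the two flat parallel sides run from x -30 to +8 mm), 36 mm tall; stands upright on the bench; origin: centre of its underside; z up; about 0.12 kg. When fully seated its origin is at seat
- black_heel: black shoe heel block, D-shaped seen from above, 63 mm long (x from -30 mm at its flat face to +33 mm at its round end), 50 mm wide (y +-25 mm, the two flat parallel sides run from x -30 to +8 mm), 36 mm tall; stands upright on the bench; origin: centre of its underside; z up; not to be used, leave alone
- blue_heel: blue shoe heel block, D-shaped seen from above, 63 mm long (x from -30 mm at its flat face to +33 mm at its round end), 50 mm wide (y +-25 mm, the two flat parallel sides run from x -30 to +8 mm), 36 mm tall; stands upright on the bench; origin: centre of its underside; z up; not to be used, leave alone
- hammer: hammer lying on the bench at the robot's right; leave alone
- brush: brush lying on the bench at the robot's right; leave alone

How it is judged:
By the outcome, as a careful person would: the job done as asked, in the order asked, and still so for the second after the job is handed in, while the arm keeps its last pose, push and grip.
It also fails if it takes over 72 s, if anything falls off the work surface, if the arm or the gripper's body presses on something with over 40 N, if the wrist force passes 120 N, or if a joint passes its speed limit or range.

## Working session

There is one attempt and no reset: what is moved stays moved. The work goes in short steps, Python scripts to look and compute and a tool call to move; the robot and the scene stay as the last step left them, time stands still between calls to the robot, and variables do not carry over. Pictures are saved under pics/ and viewed, at most 11 in all, crops included, and the job is handed in when it is done.

```bash
ls; mkdir -p pics; cat > h.py <<'E'
import numpy as np, cv2, json, sys
from workcell import arm
from scipy.spatial.transform import Rotation as Rn
def snap(n,f):
    s=arm.snapshot(n); cv2.imwrite('pics/%s.png'%f,np.asarray(s['image'])[:,:,::-1])
    np.savez('pics/%s.npz'%f,**{k:np.asarray(s[k]) for k in('K','distortion','R','t')}); return s
def load(f): return np.load('pics/%s.npz'%f)
def ray(s,uv):
    n=cv2.undistortPoints(np.array([[uv]],float),s['K'],s['distortion'])[0,0]
    return -s['R'].T@s['t'], s['R'].T@np.array([n[0],n[1],1])
def onz(s,uv,z):
    o,d=ray(s,uv); return o+d*(z-o[2])/d[2]
def tri(pairs):
    A=np.zeros((3,3));b=np.zeros(3);L=[]
    for s,uv in pairs:
        o,d=ray(s,uv);d=d/np.linalg.norm(d);P=np.eye(3)-np.outer(d,d);A+=P;b+=P@o;L.append((o,P))
    x=np.linalg.solve(A,b); return x,[np.linalg.norm(P@(x-o)) for o,P in L]
def proj(s,X): return cv2.projectPoints(np.array(X,float).reshape(-1,1,3),cv2.Rodrigues(s['R'])[0],s['t'].astype(float),s['K'],s['distortion'])[0].reshape(-1,2)
def totool(X):
    o=arm.observe(); return Rn.from_rotvec(o['tcp_rot']).as_matrix().T@(np.array(X)-o['ee_pos'])
E
python3 - <<'E'
from h import *
o=arm.observe();print(o)
for n in('side','top'):
    s=snap(n,n+'0');print(n,-s['R'].T@s['t'],s['K'].tolist())
a=cv2.imread('pics/side0.png');b=cv2.imread('pics/top0.png')
cv2.imwrite('pics/s1.png',cv2.resize(a,(800,600)));cv2.imwrite('pics/t1.png',cv2.resize(b,(800,600)))
E
```

```text
pics
workcell.py
{'t': 0.0, 'joint_positions': array([ 1.58219866,  0.501842  , -0.42677073,  1.55146786,  0.22081553,
        1.13829889, -0.21032794]), 'dq': array([ 2.39614458e-03, -1.84361583e-03, -1.66619713e-03,  1.39476363e-05,
        7.46446166e-04, -1.62014417e-03, -8.38312451e-04]), 'effort': array([ 3.60339409e-04, -5.66593051e+01, -5.81554592e+00, -2.79108542e+01,
       -6.84332172e-02,  3.10647406e-02,  1.86860711e-04]), 'ee_pos': array([ 0.16170763, -0.62882979,  0.22567279]), 'tcp_rot': array([-3.11479234e+00, -3.94263965e-01,  3.24412817e-04]), 'contact_force': array([-1.27328289, -1.13693333,  1.39716812]), 'moment': array([0.00284357, 0.00673129, 0.00095443]), 'grasp_force': 0.0, 'width': 1.002391157942112}
side [0.37238437 0.89089202 0.76916923] [[359.47011302681443, 0.0, 252.97058121505202], [0.0, 359.47011302681443, 195.79629284746215], [0.0, 0.0, 1.0]]
top [ 0.24742844 -0.083263    1.139863  ] [[351.70263761128905, 0.0, 260.765618577105], [0.0, 351.70263761128905, 189.04604300841493], [0.0, 0.0, 1.0]]
```

View pics/s1.png

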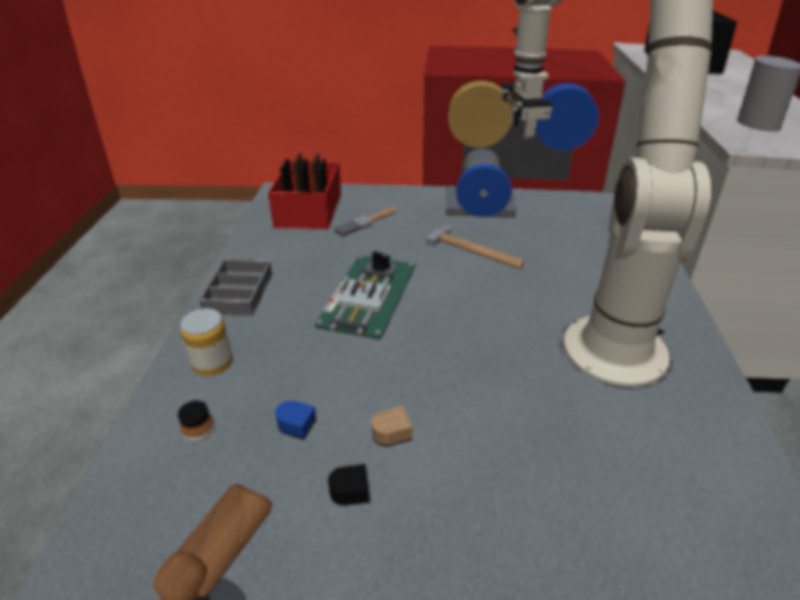

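View pics/t1.png

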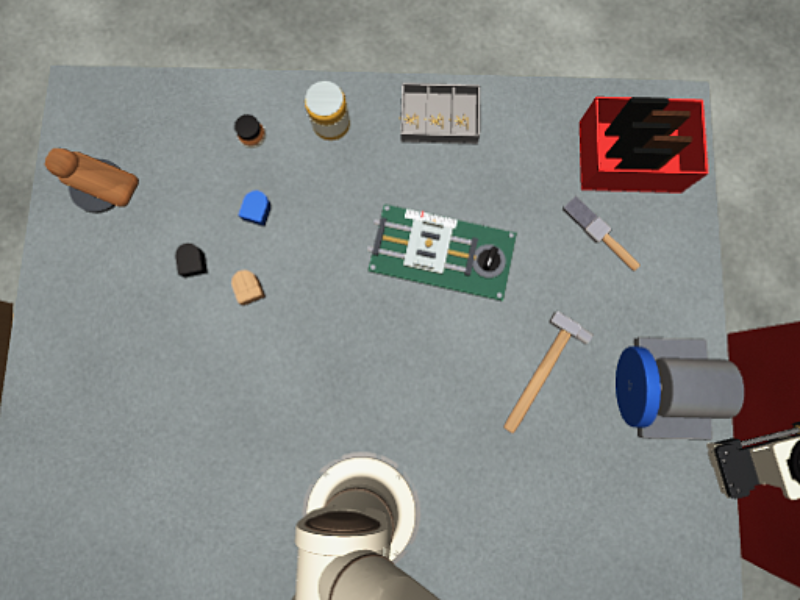

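```bash
python3 - <<'E'
import cv2,numpy as np
t=cv2.imread('pics/top0.png');s=cv2.imread('pics/side0.png')
def c(im,u,v,w,h,k): return cv2.resize(im[v:v+h,u:u+w],None,fx=k,fy=k,interpolation=cv2.INTER_CUBIC)
cv2.imwrite('pics/tj.png',c(t,234,127,100,68,8))
cv2.imwrite('pics/sj.png',c(s,198,156,72,62,9))
cv2.imwrite('pics/hh.png',np.vstack([c(t,108,115,80,30*1+15,6)[:270,:480], c(t,108,160,80,42,6)[:252,:480]]) if 0 else np.hstack([c(t,140,164,36,36,11),c(s,232,254,36,36,11)]))
E
```

```text
(no output)
```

View pics/tj.png

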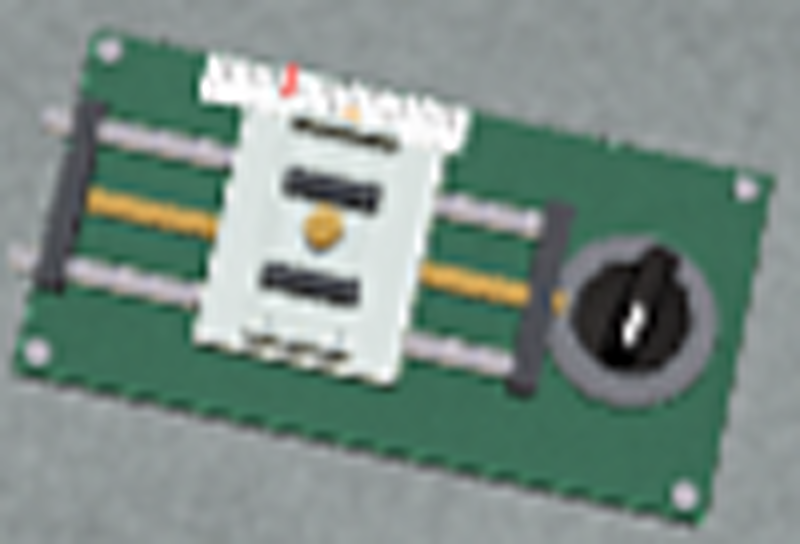

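View pics/sj.png

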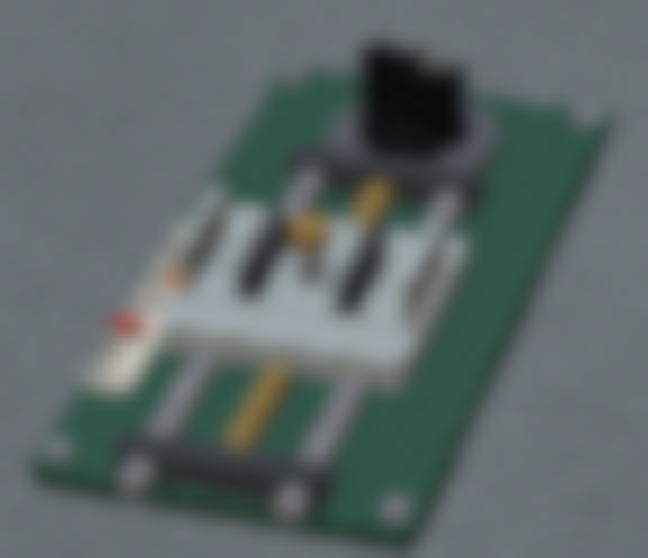

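View pics/hh.png

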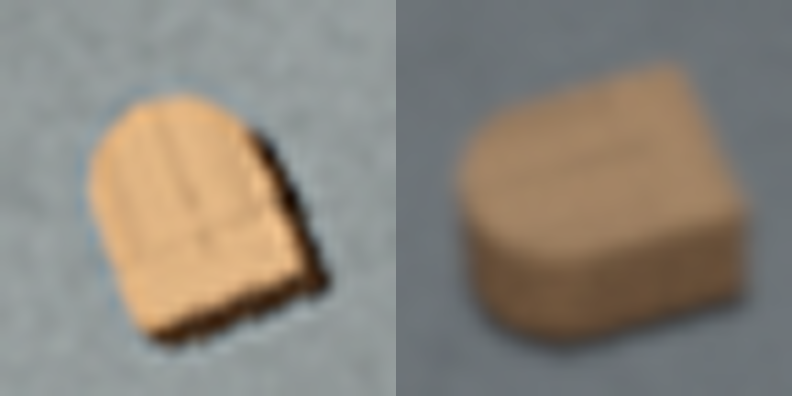

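```bash
cat > m.py <<'E'
from h import *
from scipy.optimize import least_squares
T=load('top0');S=load('side0')
tj=lambda U,V:(234+(U+.5)/8-.5,127+(V+.5)/8-.5)
sj=lambda U,V:(198+(U+.5)/9-.5,156+(V+.5)/9-.5)
th=lambda U,V:(140+(U+.5)/11-.5,164+(V+.5)/11-.5)
sh=lambda U,V:(232+(U-396+.5)/11-.5,254+(V+.5)/11-.5)
P=lambda n,a,b:print(n,*[np.round(1e3*np.array(q),1) for q in tri([(T,a),(S,b)])])
def jig(f=None):
    obs=[(T,tj(92,28),(.075,.145,.012)),(T,tj(775,178),(.075,-.145,.012)),(T,tj(703,527),(-.075,-.145,.012)),(T,tj(14,377),(-.075,.145,.012)),
     (S,sj(32,470),(.075,.145,.012)),(S,sj(408,535),(-.075,.145,.012)),(S,sj(612,112),(-.075,-.145,.012)),(S,sj(283,75),(.075,-.145,.012))]
    def r(p):
        R=Rn.from_euler('z',p[2]).as_matrix();return np.concatenate([proj(s,R@X+[p[0],p[1],p[3]])[0]-uv for s,uv,X in obs])
    q=least_squares(r,[.5,-.2,-.2,0],loss='soft_l1');return q.x,r(q.x).reshape(-1,2)
def heel():
    obs=[(T,th(143,328),(-.03,.025,.036)),(T,th(305,270),(-.03,-.025,.036)),(S,sh(742,205),(-.03,.025,.036)),(S,sh(680,65),(-.03,-.025,.036)),(S,sh(742,297),(-.03,.025,0))]
    def r(p):
        R=Rn.from_euler('z',p[2]).as_matrix();return np.concatenate([proj(s,R@X+[p[0],p[1],p[3]])[0]-uv for s,uv,X in obs])
    q=least_squares(r,[.5,.2,.2,0]);return q.x,r(q.x).reshape(-1,2)
if __name__=='__main__':
    j,r=jig();print('jig',j);print(r.round(1).tolist())
    P('pointer',tj(352,113),sj(175,278));P('mark',tj(290,80),sj(126,325));P('plunger',tj(323,226),sj(308,232))
    P('rib+x',tj(333,190),sj(266,258));P('rib-x',tj(310,284),sj(360,268))
    P('bar+x end top',tj(665,250),sj(370,48));P('bar-x end top',tj(640,365),sj(462,68))
    P('hA',th(143,328),sh(742,205));P('hB',th(305,270),sh(680,65))
    h,r=heel();print('heel',h);print(r.round(1).tolist())
    R=Rn.from_euler('z',j[2]).as_matrix();
    k=R@[0,-.098,0]+[j[0],j[1],0];print('knob',k)
    L=lambda X:R.T@(X-[j[0],j[1],0])
    for n,a,b,z in(('pointer',tj(352,113),sj(175,278),.03),('mark',tj(290,80),sj(126,325),.02),('plunger',tj(323,226),sj(308,232),.058)):
        print(n,L(tri([(T,a),(S,b)])[0]).round(4),L(onz(T,a,z)).round(4),L(onz(S,b,z)).round(4))
    # tan outline round tip
    t=[h[0],h[1],0];Rh=Rn.from_euler('z',h[2]).as_matrix()
    print('tip px T,S',proj(T,Rh@[.033,0,.036]+t),proj(S,Rh@[.033,0,.036]+t), th(165,93),sh(458,190))
    print('tool',Rn.from_rotvec(arm.observe()['tcp_rot']).as_matrix().round(3).tolist())
    o=arm.observe()
    print('d knob',totool([*k[:2],o['ee_pos'][2]]))
E
python3 m.py
```

```text
jig [ 5.29665540e-01 -1.48189037e-01 -1.94206423e-01  9.37995557e-05]
[[0.2, 0.2], [0.0, -0.1], [0.4, -0.1], [-0.4, -0.5], [-0.3, 0.0], [0.8, 0.5], [0.1, 0.4], [-0.1, -0.8]]
pointer [ 593.7 -128.5   24.3] [0.5 0.5]
mark [ 609.  -102.8   19.5] [0.3 0.3]
plunger [ 537.2 -116.6   57.3] [0. 0.]
rib+x [ 555.7 -120.8   41.4] [0.8 0.8]
rib-x [ 516.9 -112.3   44.3] [0.2 0.2]
bar+x end top [ 530.  -252.1   57. ] [1.2 1.2]
bar-x end top [ 487.4 -243.1   53.6] [2.2 2.2]
hA [405.8 264.9  38.9] [0.1 0.1]
hB [424.1 219.7  37.5] [0.3 0.3]
heel [0.44270042 0.25332302 0.38691666 0.00295225]
[[-0.1, 0.2], [0.1, -0.0], [0.1, 0.1], [-0.1, -0.6], [-0.0, 0.5]]
knob [ 0.51075272 -0.24434675  0.        ]
pointer [0.0591 0.0317 0.0243] [0.0578 0.0316 0.03  ] [0.0553 0.0391 0.03  ]
mark [0.069  0.0598 0.0195] [0.0692 0.0599 0.02  ] [0.0684 0.0606 0.02  ]
plunger [0.0013 0.0325 0.0573] [0.0012 0.0324 0.058 ] [0.0009 0.0334 0.058 ]
tip px T,S [[154.16624073 172.78566224]] [[237.47482357 271.70717637]] (154.54545454545453, 172.0) (237.1818181818182, 270.8181818181818)
tool [[0.968, 0.249, -0.0], [0.249, -0.968, 0.002], [0.0, -0.002, -1.0]]
d knob [ 0.43386323 -0.28550786  0.00051037]
```

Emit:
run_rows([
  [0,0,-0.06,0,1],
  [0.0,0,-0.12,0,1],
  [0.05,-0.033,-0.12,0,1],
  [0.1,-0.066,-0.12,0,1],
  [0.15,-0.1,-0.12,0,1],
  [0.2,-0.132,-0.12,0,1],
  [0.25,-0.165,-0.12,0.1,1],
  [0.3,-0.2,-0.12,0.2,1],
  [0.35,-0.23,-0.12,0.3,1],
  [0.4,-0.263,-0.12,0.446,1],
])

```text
refused: deltas[0]: [0, 0, -0.06, 0, 1] is too long (schema: maxItems 3). Nothing was moved.
```

The call was refused and nothing moved: it wants rows with the three-number parts in brackets of their own. Same move again in that form.

Emit:
run_rows([
  [[0,0,-0.06],0,1],
  [[0.0,0,-0.12],0,1],
  [[0.05,-0.033,-0.12],0,1],
  [[0.1,-0.066,-0.12],0,1],
  [[0.15,-0.1,-0.12],0,1],
  [[0.2,-0.132,-0.12],0,1],
  [[0.25,-0.165,-0.12],0.1,1],
  [[0.3,-0.2,-0.12],0.2,1],
  [[0.35,-0.23,-0.12],0.3,1],
  [[0.4,-0.263,-0.12],0.446,1],
])

```text
t: 1.35
ee_pos: [0.4846, -0.2739, 0.3465]
tcp_rot: [3.126, -0.312, -0.0]
contact_force: [1.0, 0.6, -0.2]
width: 1.002
grasp_force: 0.0
```

```bash
python3 - <<'E'
from h import *
o=arm.observe();print(o['joint_positions'].round(2),totool([.51075,-.24435,.05]),Rn.from_rotvec(o['tcp_rot']).as_matrix().round(3).tolist())
E
```

```text
[ 0.99  0.26 -0.63  1.63  0.16  1.31 -1.44] [ 0.01990841 -0.03419899  0.29647982] [[0.98, -0.198, -0.0], [-0.198, -0.98, -0.0], [-0.0, 0.0, -1.0]]
```

Emit:
run_rows([
  [[0.02,-0.0342,0],-0.18,1],
  [[0.02,-0.0342,0],-0.36,1],
  [[0.02,-0.0342,0],-0.54,1],
  [[0.02,-0.0342,0],-0.72,1],
  [[0.02,-0.0342,0],-0.9,1],
  [[0.02,-0.0342,0],-1.08,1],
  [[0.02,-0.0342,0],-1.26,1],
  [[0.02,-0.0342,0],-1.44,1],
  [[0.02,-0.0342,0],-1.62,1],
  [[0.02,-0.0342,0],-1.8,1],
])

```text
t: 2.6
ee_pos: [0.5097, -0.2454, 0.3463]
tcp_rot: [-2.175, -2.266, 0.001]
contact_force: [0.6, -0.3, -0.7]
width: 0.996
grasp_force: 0.0
```

Emit:
run_rows([
  [[0,0,0.05],-0.18,1],
  [[0,0,0.1],-0.36,1],
  [[0,0,0.15],-0.54,1],
  [[0,0,0.2],-0.72,1],
  [[0,0,0.22],-0.9,1],
  [[0,0,0.22],-1.08,1],
  [[0,0,0.22],-1.26,1],
  [[0,0,0.22],-1.3416,1],
  [[0,0,0.22],-1.3416,1],
])

```text
t: 3.72
ee_pos: [0.5097, -0.2454, 0.1262]
tcp_rot: [-0.306, -3.126, -0.001]
contact_force: [0.3, 0.5, 0.2]
width: 1.0
grasp_force: 0.0
```

```bash
python3 - <<'E'
from h import *
o=arm.observe();print(o['joint_positions'].round(2),totool([.51075,-.24435,.033]),Rn.from_rotvec(o['tcp_rot']).as_matrix().round(3).tolist())
E
```

```text
[ 1.19  0.72 -1.1   1.84  0.74  1.06  1.18] [-0.00092171  0.00115853  0.09319244] [[-0.981, 0.194, -0.001], [0.194, 0.981, 0.001], [0.001, 0.001, -1.0]]
```

```bash
python3 - <<'E'
from m import *
j,_=jig();R=Rn.from_euler('z',j[2]).as_matrix()
for n,a,b in(('+x',(573,205),(297,152)),('-x',(535,395),(480,180))):
    print(n,(R.T@(tri([(T,tj(*a)),(S,sj(*b))])[0]-[j[0],j[1],0])).round(4))
# bar yaw/centre on z=.056 from top
for z in(.056,): print([ (R.T@(onz(T,tj(*a),z)-[j[0],j[1],0])).round(4) for a in((665,250),(640,365))])
E
```

```text
+x [ 0.0407 -0.0647  0.0251]
-x [-0.0392 -0.0654  0.0243]
[array([ 0.0219, -0.1019,  0.056 ]), array([-0.026 , -0.1013,  0.056 ])]
```

Emit:
run_rows([
  [[-0.001,0.001,0.0],0,0.3],
  [[-0.001,0.001,0],0,0.3],
  [[-0.001,0.001,0.0],0,0.3],
  [[-0.001,0.001,0.03],0,0.3],
])

```text
t: 4.22
ee_pos: [0.5132, -0.2454, 0.0984]
tcp_rot: [0.305, 3.122, -0.003]
contact_force: [-0.5, -0.9, -0.4]
width: 0.609
grasp_force: 0.0
```

Emit:
run_rows([
  [[0,0,0],0,0.3],
  [[0,0,0],0,0.3],
  [[0,0,0],0,0.3],
  [[0,0,0],0,0.3],
])

```text
t: 4.72
ee_pos: [0.5117, -0.2448, 0.0975]
tcp_rot: [0.305, 3.126, -0.001]
contact_force: [0.4, 0.4, -0.3]
width: 0.302
grasp_force: 0.0
```

```bash
python3 - <<'E'
from h import *
o=arm.observe();print(totool([.51075,-.24435,.033]))
E
```

```text
[0.0010641  0.00029463 0.06446921]
```

Descend (no lateral correction needed), then close.

Emit:
run_rows([
  [[0,0,0.02],0,0.3],
  [[0,0,0.04],0,0.3],
  [[0,0,0.055],0,0.3],
  [[0,0,0.064],0,0.3],
  [[0,0,0.064],0,0.3],
])

```text
t: 5.35
ee_pos: [0.5108, -0.2442, 0.0318]
tcp_rot: [-0.304, -3.126, -0.001]
contact_force: [0.3, 0.5, 0.4]
width: 0.299
grasp_force: 0.0
```

Emit:
run_rows([
  [[0,0,0],0,0],
  [[0,0,0],0,0],
  [[0,0,0],0,0],
  [[0,0,0],0,0],
])

```text
t: 5.85
ee_pos: [0.5115, -0.2469, 0.0332]
tcp_rot: [0.307, 3.126, -0.004]
contact_force: [1.0, -5.3, -2.9]
width: 0.156
grasp_force: 28.8
```

```bash
python3 - <<'E'
from h import *
print(arm.observe()['joint_positions'].round(2),arm.observe()['moment'])
E
```

```text
[ 1.11  0.83 -0.97  1.88  0.87  0.93  1.09] [-1.07266643 -0.28515645 -0.1224969 ]
```

Emit:
run_rows([
  [[-0.001,-0.0025,0],0,0],
  [[-0.001,-0.0025,0],0,0],
  [[-0.001,-0.0025,0],0.12,0],
  [[-0.001,-0.0025,0],0.24,0],
  [[-0.001,-0.0025,0],0.36,0],
  [[-0.001,-0.0025,0],0.48,0],
  [[-0.001,-0.0025,0],0.6,0],
  [[-0.001,-0.0025,0],0.72,0],
  [[-0.001,-0.0025,0],0.86,0],
  [[-0.001,-0.0025,0],1.0,0],
])

```text
t: 7.1
ee_pos: [0.5127, -0.2463, 0.0332]
tcp_rot: [1.769, 2.595, 0.002]
contact_force: [0.1, 0.4, 0.3]
width: 0.149
grasp_force: 29.9
```

Emit:
run_rows([
  [[0,0,0],0.12,0],
  [[0,0,0],0.24,0],
  [[0,0,0],0.36,0],
  [[0,0,0],0.48,0],
  [[0,0,0],0.6,0],
  [[0,0,0],0.72,0],
  [[0,0,0],0.86,0],
  [[0,0,0],1.0,0],
  [[0,0,0],1.0,0],
  [[0,0,0],1,0],
])

```text
t: 8.35
ee_pos: [0.5138, -0.2464, 0.0332]
tcp_rot: [2.792, 1.438, 0.006]
contact_force: [6.0, 0.9, -2.9]
width: 0.15
grasp_force: 29.9
```

```bash
python3 - <<'E'
from h import *
o=arm.observe();print(o['joint_positions'].round(2),o['moment'],Rn.from_rotvec(o['tcp_rot']).as_matrix().round(3).tolist())
snap('top','top1');snap('side','side1')
t=cv2.imread('pics/top1.png');s=cv2.imread('pics/side1.png')
c=lambda im,u,v,w,h,k:cv2.resize(im[v:v+h,u:u+w],None,fx=k,fy=k,interpolation=cv2.INTER_CUBIC)
cv2.imwrite('pics/v1.png',np.vstack([c(t,254,127,44,26,16)[:416,:704],cv2.copyMakeBorder(c(s,204,168,44,22,8),0,0,0,352,0)]))
E
```

```text
[ 0.83  0.66 -0.55  1.88  0.49  0.74 -0.62] [ 0.00922826 -1.25947718 -0.17137001] [[0.581, 0.814, 0.004], [0.814, -0.581, 0.001], [0.003, 0.003, -1.0]]
```

View pics/v1.png

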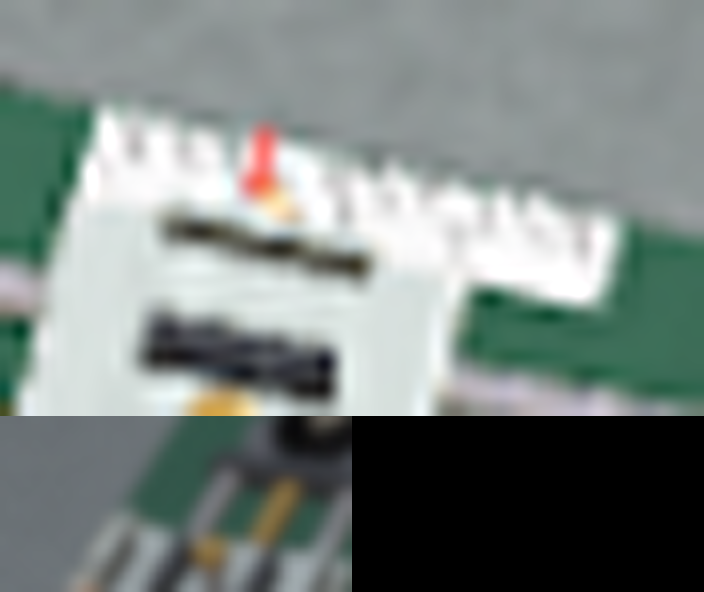

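```bash
cat > pm.py <<'E'
from m import *
j,_=jig();R=Rn.from_euler('z',j[2]).as_matrix();L=lambda X:R.T@(X-[j[0],j[1],0])
def meas(f):
    im=cv2.imread('pics/%s.png'%f).astype(float);s=load(f);b,g,r=im[...,0],im[...,1],im[...,2]
    red=np.clip(np.minimum(r-g,r-b)-25,0,None)
    out=[]
    for n,box,w,z in(('red',(255,130,290,148),red,.0195),('orange',(260,135,290,150),np.clip(np.minimum(g-b,r-g)-6,0,None)*(r>170),.0243),('plunger',(262,148,285,160),np.clip(g-b-25,0,None),.057)):
        u0,v0,u1,v1=box;W=w[v0:v1,u0:u1];v,u=np.mgrid[v0:v1,u0:u1];c=(float((u*W).sum()/W.sum()),float((v*W).sum()/W.sum()))
        print(f,n,np.round(c,2),L(onz(s,c,z)).round(4),(W>0).sum())
if __name__=='__main__':
    for f in sys.argv[1:]: meas(f)
E
python3 pm.py top0 top1
```

```text
top0 red [270.   136.83] [0.0686 0.0591 0.0195] 9
top0 orange [277.38 140.58] [0.0599 0.0324 0.0243] 5
top0 plunger [273.99 154.84] [0.0014 0.0323 0.057 ] 23
top1 red [269.82 136.91] [0.0682 0.0596 0.0195] 11
top1 orange [270.57 138.88] [0.0606 0.0555 0.0243] 6
top1 plunger [271.03 154.73] [-0.0003  0.0415  0.057 ] 29
```

```bash
sed -i "s/def meas(f):/def meas(f,pb=None):/" pm.py; python3 - <<'E'
from pm import *
for f in('top0','top1'):
    im=cv2.imread('pics/%s.png'%f).astype(float);s=load(f);b,g,r=im[...,0],im[...,1],im[...,2]
    x=(proj(s,R@[0,{'top0':.0325,'top1':.0564}[f],.057]+[j[0],j[1],0])[0]).round().astype(int);u0,v0,u1,v1=x[0]-4,x[1]-4,x[0]+5,x[1]+5
    W=np.clip(r-b-30,0,None)[v0:v1,u0:u1];v,u=np.mgrid[v0:v1,u0:u1];c=(float((u*W).sum()/W.sum()),float((v*W).sum()/W.sum()));print(f,c,L(onz(s,c,.057)).round(4),(W>0).sum())
# pixels around the mark & pointer
for f in('top0','top1'): print(f);im=cv2.imread('pics/%s.png'%f)[133:143,265:281,::-1];print('\n'.join(' '.join('%3d,%3d,%3d'%tuple(p) for p in row) for row in im))
E
```

```text
top0 (273.9775204359673, 154.8957765667575) [0.0012 0.0323 0.057 ] 23
top1 (267.30811554332877, 153.39821182943604) [0.0013 0.054  0.057 ] 22
top0
141,147,148 145,152,153 147,155,155 147,155,155 145,154,155 142,152,153 139,149,149 143,152,152 145,152,152 145,153,153 147,155,155 148,155,156 143,151,152 141,149,149 143,150,150 146,154,153
145,160,155 133,144,141 127,140,136 137,149,148 141,155,156 150,141,141 137,142,141 139,149,149 142,149,150 146,152,153 148,155,156 147,155,155 143,152,151 144,151,151 146,153,154 146,154,154
193,202,197 221,225,223 193,199,196 154,171,167 190,178,177 226,111,108 176,149,148 126,143,140 130,140,140 140,147,148 144,151,152 147,154,155 145,154,154 145,153,154 145,152,152 144,151,151
207,205,206 243,242,243 239,238,239 174,186,185 241,216,214 255,118,113 244,224,225 224,235,233 196,207,203 171,184,180 152,165,161 134,148,144 122,131,130 138,146,146 138,145,146 138,144,146
229,229,229 234,234,234 242,243,244 203,211,211 244,194,192 250,120,113 238,224,224 245,250,250 251,253,253 204,213,209 189,198,194 182,190,185 136,146,142 193,197,197 150,165,160 148,1
[... 2191 characters left out ...]
,154 249,226,175 242,236,227 252,252,254 246,246,247 206,205,205 251,250,251 233,233,233 215,214,214 254,253,253 215,214,214
145,150,142 164,174,174 182,192,186 189,202,202 214,228,228 241,244,232 243,220,189 216,200,177 244,245,246 252,253,254 191,192,192 243,242,241 242,241,241 235,235,235 249,248,249 241,241,241
 78, 77, 68  50, 48, 40  76, 74, 58 103,105, 92 141,147,137 187,196,194 178,191,195 179,191,189 214,222,218 222,229,226 207,215,215 237,239,237 250,249,248 251,251,251 249,249,250 250,250,250
178,185,181 171,178,174 144,150,145 114,117,110  89, 89, 81  67, 65, 56  44, 43, 34  78, 76, 62 135,139,125 150,156,147 173,183,181 179,191,190 222,223,215 248,247,245 250,250,250 250,249,250
```

Emit:
run_rows([
  [[0,0,0],0.12,0],
  [[0,0,0],0.24,0],
  [[0,0,0],0.36,0],
  [[0,0,0],0.36,0],
  [[0,0,0],0.36,0],
])

```text
t: 9.07
ee_pos: [0.5141, -0.2468, 0.0332]
tcp_rot: [3.004, 0.915, 0.007]
contact_force: [6.7, -1.3, -3.7]
width: 0.151
grasp_force: 29.9
```

```bash
cat > sl.py <<'E'
from pm import *
# rectify top image onto plane z=.032 in jig coords, 0.5 mm/px, ECC align of the slide
def rect(f,z):
    im=cv2.imread('pics/%s.png'%f);s=load(f);ys=np.arange(-.02,.125,.0005);xs=np.arange(-.06,.06,.0005)
    Y,X=np.meshgrid(ys,xs);p=np.stack([X,Y,0*X+z],-1).reshape(-1,3)@R.T+[j[0],j[1],0]
    q=proj(s,p).reshape(*X.shape,2).astype(np.float32);return cv2.cvtColor(cv2.remap(im,q[...,0],q[...,1],cv2.INTER_CUBIC),cv2.COLOR_BGR2GRAY)
def shift(f,guess):
    a=rect('top0',.034);b=rect(f,.034);a=a[:,25:155] # slide y -7.5..57.5
    W=np.array([[1,0,25+guess*2000],[0,1,0]],np.float32)
    cc,W=cv2.findTransformECC(a,b,W,cv2.MOTION_TRANSLATION,(3,300,1e-7),None,5);return (W[0,2]-25)/2,W[1,2]/2,cc
E
python3 - <<'E'
from sl import *
snap('top','top2');o=arm.observe();X=Rn.from_rotvec(o['tcp_rot']).as_matrix();print(np.arctan2(X[1,0],X[0,0]))
for f,g in(('top1',.022),('top2',.026)):print(f,shift(f,g))
im=cv2.imread('pics/top2.png')[127:153,252:292];cv2.imwrite('pics/v2.png',cv2.resize(im,None,fx=20,fy=20,interpolation=cv2.INTER_CUBIC))
E
python3 pm.py top2
```

```text
0.5911217164086736
top1 (np.float32(21.517723), np.float32(-0.013858038), 0.9594977018577744)
top2 (np.float32(26.66174), np.float32(0.17726007), 0.9737769162987162)
top2 red [269.78 136.72] [0.0688 0.0599 0.0195] 9
top2 orange [269.6  138.46] [0.0613 0.0589 0.0243] 4
top2 plunger [271.33 155.14] [-0.0014  0.0403  0.057 ] 33
```

View pics/v2.png

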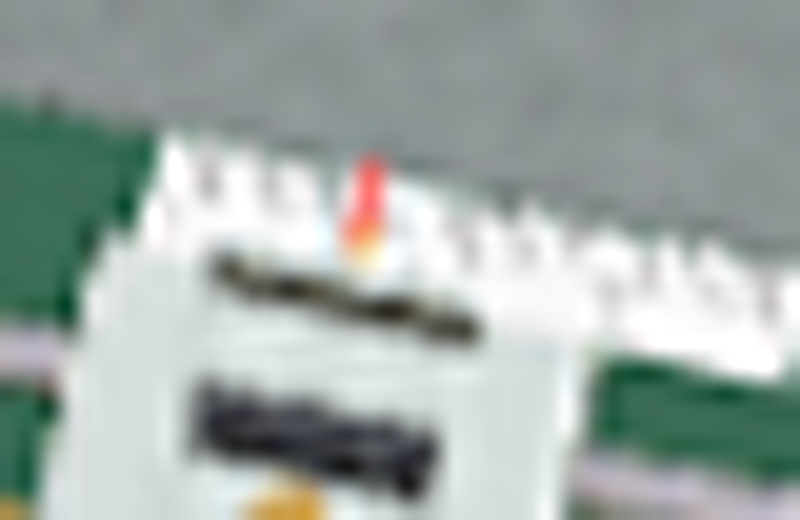

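Emit:
run_rows([
  [[0,0,0],0.03,0],
  [[0,0,0],0.06,0],
  [[0,0,0],0.06,0],
  [[0,0,0],0.06,0],
  [[0,0,0],0.06,0],
])

```text
t: 9.75
ee_pos: [0.5142, -0.2468, 0.0332]
tcp_rot: [3.03, 0.825, 0.007]
contact_force: [4.4, -0.6, -4.8]
width: 0.152
grasp_force: 29.9
```

```bash
python3 - <<'E'
from sl import *
snap('top','top3');snap('side','side3')
print(shift('top3',.027))
for f in('top3',):
    im=cv2.imread('pics/%s.png'%f).astype(float)[133:143,264:275,::-1];print((im[...,0]-im[...,1]).astype(int));print((im[...,1]-im[...,2]).astype(int))
s=cv2.imread('pics/side3.png')[180:206,204:238];a=cv2.imread('pics/side0.png')[180:206,204:238]
cv2.imwrite('pics/v3.png',np.hstack([cv2.resize(q,None,fx=11,fy=11,interpolation=cv2.INTER_CUBIC) for q in(a,s)]))
E
```

```text
(np.float32(27.200024), np.float32(0.19224432), 0.9783674162310471)
[[ -9  -6  -7  -8  -8  -8 -10 -11  -9  -8  -7]
 [ -5 -14 -11 -13 -12 -14   9  -5 -10  -8  -8]
 [  1  -8  -4  -6 -16  10 114  28 -17  -9  -6]
 [  1   2   1   1 -12  28 140  23 -10 -11 -13]
 [  1   0   1  -2  -8  53 133  17  -5  -2  -9]
 [  0  -1   0  -2   5  83  87  16  -4   0   2]
 [ -9  -7  -4  -3  10  34  21  -3  -2   1   0]
 [ -3  -6 -10 -10 -15   0   5  -3  -6  -1   0]
 [ -1   1   1   2  -1  -6  -8 -11 -10  -8  -8]
 [ -8  -7  -7  -6  -2   1   1   2   2  -4  -6]]
[[ 0 -1 -1  0  0 -1 -1  1  1  0  0]
 [ 1  4  2  4  2  0  0  0  0  0  0]
 [-1  4  1  3  4  1  2  0  3  0 -1]
 [-1 -1 -1 -1  1  1  4 -2  1  4  4]
 [-1  0 -1 -1 -3 -2  3 -2 -1  0  4]
 [-1  0 -1  0 10 44 48  3 -2 -1 -1]
 [ 5  5  0  1 16 56 56  0 -2 -1  0]
 [15  8  0  4 -2 14 18 -2 -1 -1 -1]
 [ 8  9  9 16 12  9  2 -2  3  6  4]
 [ 4  4  3  5  6  7 10  9 14 15  9]]
```

View pics/v3.png

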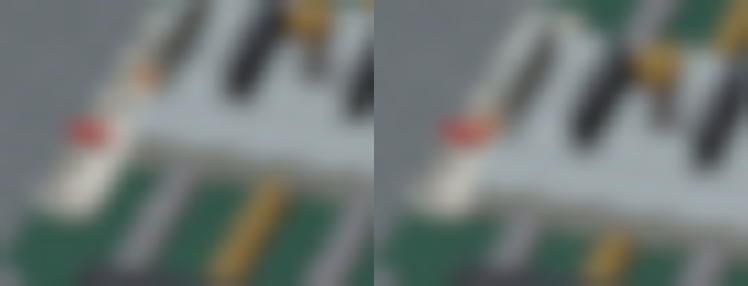

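Emit:
run_rows([
  [[0,0,0],0,0.3],
  [[0,0,0],0,0.3],
  [[0,0,0],0,0.3],
  [[0,0,-0.04],0,0.5],
  [[0,0,-0.08],0,0.8],
  [[0,0,-0.13],-0.18,1],
  [[0,0,-0.17],-0.36,1],
  [[0,0,-0.17],-0.5,1],
])

```text
t: 10.85
ee_pos: [0.5138, -0.248, 0.2066]
tcp_rot: [2.727, 1.548, 0.005]
contact_force: [0.1, -0.3, -0.7]
width: 0.797
grasp_force: 0.0
```

```bash
python3 - <<'E'
from sl import *
snap('top','top4');print(shift('top4',.027))
o=arm.observe();print(o['joint_positions'].round(2))
Rh=Rn.from_euler('z',.387).as_matrix();g=Rh@[-.005,0,0]+[.4427,.2533,0];print(g,totool([*g[:2],.18]))
X=Rn.from_rotvec(o['tcp_rot']).as_matrix();y=np.arctan2(X[1,0],X[0,0]);print('yaw',y,'turn ccw needed',(.387+np.pi-y)%(2*np.pi))
E
```

```text
(np.float32(27.199417), np.float32(0.19502532), 0.9777839622764659)
[ 0.93  0.42 -0.67  1.78  0.3   1.04 -0.39]
[0.43806977 0.25141294 0.        ] [ 0.39219604 -0.3178972   0.02338827]
yaw 1.0376304933426506 turn ccw needed 2.4909621602471423
```

Emit:
run_rows([
  [[0.043,-0.035,0],-0.18,1],
  [[0.087,-0.071,0],-0.36,1],
  [[0.13,-0.106,0],-0.54,1],
  [[0.174,-0.141,0],-0.72,1],
  [[0.218,-0.177,0],-0.9,1],
  [[0.26,-0.212,0],-1.08,1],
  [[0.305,-0.247,0],-1.26,1],
  [[0.348,-0.282,0],-1.44,1],
  [[0.392,-0.318,0],-1.62,1],
  [[0.392,-0.318,0],-1.8,1],
])

```text
t: 12.15
ee_pos: [0.4392, 0.2587, 0.2031]
tcp_rot: [-0.47, -3.105, -0.005]
contact_force: [0.5, -0.8, 0.2]
width: 1.002
grasp_force: 0.0
```

Emit:
run_rows([
  [[0,0,0.01],-0.18,1],
  [[0,0,0.02],-0.36,1],
  [[0,0,0.03],-0.54,1],
  [[0,0,0.04],-0.691,1],
  [[0,0,0.05],-0.691,1],
  [[0,0,0.05],-0.691,1],
  [[0,0,0.05],-0.691,1],
])

```text
t: 13.02
ee_pos: [0.4423, 0.2528, 0.153]
tcp_rot: [-0.586, 3.086, -0.0]
contact_force: [-0.5, -0.5, 0.4]
width: 1.003
grasp_force: 0.0
```

```bash
python3 - <<'E'
from h import *
o=arm.observe();print(o['joint_positions'].round(2))
X=Rn.from_rotvec(o['tcp_rot']).as_matrix();print(totool([.43807,.25141,.008]),np.arctan2(X[1,0],X[0,0]))
E
```

```text
[ 0.38  0.67 -1.26  1.95  0.73  1.08  0.74]
[0.00444004 0.00031033 0.14496252] -2.7666007035511933
```

Emit:
run_rows([
  [[0.0044,0,0.05],-0.012,1],
  [[0.0044,0,0.1],-0.012,1],
  [[0.0044,0,0.13],-0.012,1],
  [[0.0044,0,0.146],-0.012,1],
  [[0.0044,0,0.146],-0.012,1],
  [[0.0044,0,0.146],-0.012,1],
])

```text
t: 13.78
ee_pos: [0.439, 0.2518, 0.008]
tcp_rot: [-0.606, 3.081, 0.001]
contact_force: [-0.2, 0.7, 0.1]
width: 1.0
grasp_force: 0.0
```

Emit:
run_rows([
  [[0,0,0],0,0.5],
  [[0,0,0],0,0.4],
  [[0,0,0],0,0.4],
  [[0,0,0],0,0.4],
  [[0,0,0],0,0.4],
  [[0,0,0],0,0.4],
  [[0,0,0],0,0.4],
  [[0,0,0],0,0.4],
])

```text
t: 14.78
ee_pos: [0.4381, 0.251, 0.0068]
tcp_rot: [0.607, -3.082, 0.0]
contact_force: [-0.7, -0.2, 1.9]
width: 0.541
grasp_force: 29.7
```

```bash
python3 - <<'E'
from h import *
o=arm.observe();print(totool([.43807,.25141,.007]),o['contact_force'])
snap('top','top5')
E
```

```text
[-9.75503255e-05  3.87106391e-04 -2.46265302e-04] [-0.72081975 -0.16224141  1.86877823]
```

Emit:
run_rows([
  [[0,0,-0.04],0,0.3],
  [[0,0,-0.1],0,0.3],
  [[0,0,-0.15],0,0.3],
  [[0,0,-0.15],0,0.3],
])

```text
t: 15.32
ee_pos: [0.44, 0.2526, 0.1599]
tcp_rot: [-0.606, 3.076, 0.002]
contact_force: [-0.2, 0.5, -1.5]
width: 0.544
grasp_force: 29.8
```

```bash
python3 - <<'E'
from h import *
o=arm.observe();X=Rn.from_rotvec(o['tcp_rot']).as_matrix();print(totool([.5392,-.0909,.12]),(np.arctan2(X[1,0],X[0,0]))%(2*np.pi)-2.9476)
E
```

```text
[ 0.03860794 -0.35554309  0.03953211] 0.58268995228411
```

Emit:
run_rows([
  [[0.004,-0.035,0],0.07,0.3],
  [[0.009,-0.08,0],0.14,0.3],
  [[0.014,-0.13,0],0.21,0.3],
  [[0.019,-0.18,0],0.28,0.3],
  [[0.025,-0.23,0],0.35,0.3],
  [[0.03,-0.28,0],0.42,0.3],
  [[0.034,-0.325,0],0.5,0.3],
  [[0.037,-0.35,0],0.58,0.3],
  [[0.037,-0.35,0],0.582,0.3],
  [[0.037,-0.35,0],0.582,0.3],
])

```text
t: 16.58
ee_pos: [0.5359, -0.0847, 0.1564]
tcp_rot: [-0.298, -3.127, -0.002]
contact_force: [-1.0, 1.3, -1.4]
width: 0.546
grasp_force: 29.8
```

Emit:
run_rows([
  [[0,0,0.02],0,0.3],
  [[0,0,0.03],0,0.3],
  [[0,0,0.03],0,0.3],
])

```text
t: 16.95
ee_pos: [0.5354, -0.0861, 0.1253]
tcp_rot: [-0.3, -3.125, -0.001]
contact_force: [0.6, 0.7, -1.5]
width: 0.545
grasp_force: 29.8
```

```bash
python3 - <<'E'
from h import *
o=arm.observe();X=Rn.from_rotvec(o['tcp_rot']).as_matrix();print(o['joint_positions'].round(2),totool([.5392,-.0909,.075]),(np.arctan2(X[1,0],X[0,0]))%(2*np.pi)-2.9476,X[:,2])
snap('side','side6');s=cv2.imread('pics/side6.png')[150:222,190:286];cv2.imwrite('pics/v6.png',cv2.resize(s,None,fx=8,fy=8,interpolation=cv2.INTER_CUBIC))
E
```

```text
[ 0.93  0.69 -1.11  1.89  0.72  1.03  0.89] [-0.00475689 -0.00397248  0.0502866 ] 0.0022461982287556026 [-2.53540341e-03  6.36183553e-04 -9.99996583e-01]
```

View pics/v6.png

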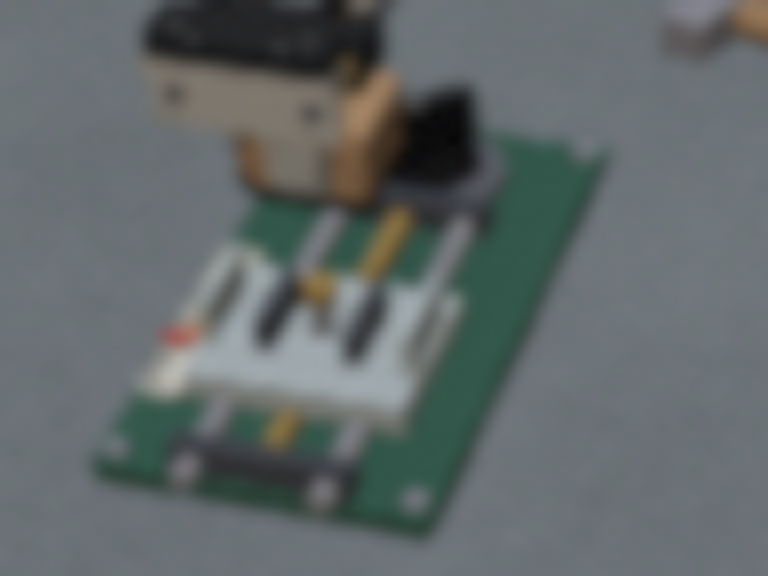

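```bash
python3 - <<'E'
from pm import *
s=load('side6');o=arm.observe();X=Rn.from_rotvec(o['tcp_rot']).as_matrix()
Hx=-X[:,0];Hy=-X[:,1]*-1 if X[1,1]>0 else -X[:,1]
Hz=np.array([0,0,1.]);Hy=np.cross(Hz,Hx)
org=o['ee_pos']-.007*Hz+.005*Hx
for n,p in(('-x+y bot',(-.03,.025,0)),('-x-y bot',(-.03,-.025,0)),('-x+y top',(-.03,.025,.036)),('-x-y top',(-.03,-.025,.036)),('tip bot',(.033,0,0))):
    q=proj(s,org+p[0]*Hx+p[1]*Hy+p[2]*Hz)[0];print(n,((q-[190,150])*8+3.5).round())
t=np.array([.5441,-.0919,0]);print('plunger pred',((proj(s,t+[0,0,.057])[0]-[190,150])*8+3.5).round(),'vision',((proj(s,R@[.0013,.0595,.057]+[j[0],j[1],0])[0]-[190,150])*8+3.5).round())
E
```

```text
-x+y bot [363. 215.]
-x-y bot [400. 150.]
-x+y top [359. 140.]
-x-y top [397.  75.]
tip bot [237. 161.]
plunger pred [314. 287.] vision [317. 290.]
```

Emit:
run_rows([
  [[-0.0036,-0.0038,0.01],0.002,0.3],
  [[-0.0036,-0.0038,0.03],0.002,0.3],
  [[-0.0036,-0.0038,0.045],0.002,0.3],
  [[-0.0036,-0.0038,0.05],0.002,0.3],
  [[-0.0036,-0.0038,0.05],0.002,0.3],
  [[-0.0036,-0.0038,0.05],0.002,0.3],
])

```text
t: 17.75
ee_pos: [0.5398, -0.0911, 0.0772]
tcp_rot: [0.306, 3.126, 0.0]
contact_force: [0.1, -0.0, -1.1]
width: 0.545
grasp_force: 29.8
```

```bash
python3 - <<'E'
from h import *
o=arm.observe();X=Rn.from_rotvec(o['tcp_rot']).as_matrix();print(totool([.5381,-.0905,.055]),(np.arctan2(X[1,0],X[0,0]))%(2*np.pi)-2.9476,X[:,2])
snap('side','side7');snap('top','top7');s=cv2.imread('pics/side7.png')[160:222,200:260];t=cv2.imread('pics/top7.png')[120:182,240:300]
cv2.imwrite('pics/v7.png',np.hstack([cv2.resize(q,None,fx=6.6,fy=6.6,interpolation=cv2.INTER_CUBIC) for q in(s,t)]))
E
```

```text
[0.00183068 0.00024439 0.02217434] -0.0010394360516956525 [ 9.03971822e-04  4.44905175e-05 -9.99999590e-01]
```

View pics/v7.png

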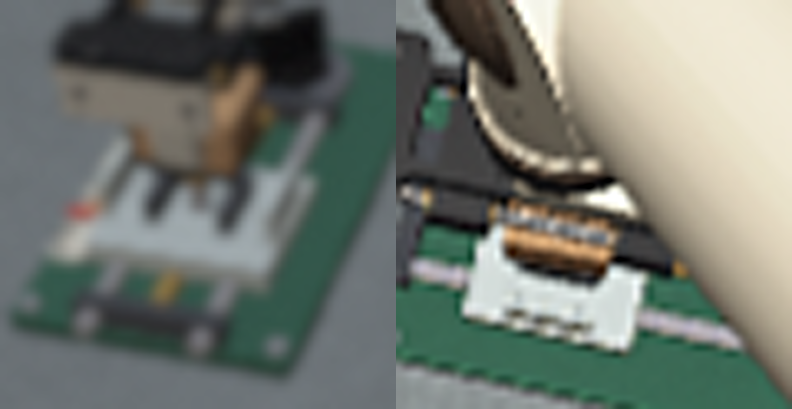

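Emit:
run_rows([
  [[0.001,0,0.008],0.001,0.3],
  [[0.001,0,0.014],0.001,0.3],
  [[0.001,0,0.018],0.001,0.3],
  [[0.001,0,0.020],0.001,0.3],
  [[0.001,0,0.020],0.001,0.3],
])

```text
t: 18.48
ee_pos: [0.5383, -0.0912, 0.0568]
tcp_rot: [-0.308, -3.126, 0.001]
contact_force: [-2.8, -0.6, 4.0]
width: 0.547
grasp_force: 29.8
```

Emit:
run_rows([
  [[0,0,0.001],0,0.3],
  [[0,0,0.002],0,0.3],
  [[0,0,0.002],0,0.3],
  [[0,0,0.002],0,0.3],
])

```text
t: 18.98
ee_pos: [0.5383, -0.0912, 0.0549]
tcp_rot: [-0.308, -3.126, 0.001]
contact_force: [-2.5, -1.8, 4.8]
width: 0.539
grasp_force: 29.8
```

Emit:
run_rows([
  [[0,0,0.001],0,0.3],
  [[0,0,0.0015],0,0.3],
  [[0,0,0.0015],0,0.3],
  [[0,0,0.0015],0,0.3],
])

```text
t: 19.48
ee_pos: [0.5383, -0.0912, 0.0546]
tcp_rot: [0.308, 3.126, -0.003]
contact_force: [-8.3, -1.8, 18.4]
width: 0.542
grasp_force: 29.8
```

Emit:
run_rows([
  [[0,0,0.001],0,0.3],
  [[0,0,0.0015],0,0.3],
  [[0,0,0.0015],0,0.3],
  [[0,0,0.0015],0,0.3],
])

```text
t: 19.98
ee_pos: [0.5384, -0.0912, 0.0546]
tcp_rot: [0.308, 3.126, -0.005]
contact_force: [-13.0, -2.9, 32.0]
width: 0.544
grasp_force: 29.8
```

Emit:
run_rows([
  [[0,0,-0.0007],0,0.3],
  [[0,0,-0.0014],0,0.3],
  [[0,0,-0.0014],0,0.3],
  [[0,0,-0.0014],0,0.3],
])

```text
t: 20.48
ee_pos: [0.5384, -0.0913, 0.0547]
tcp_rot: [0.308, 3.126, -0.003]
contact_force: [-7.3, -1.0, 18.3]
width: 0.54
grasp_force: 29.8
```

```bash
python3 - <<'E'
from sl import *
o=arm.observe();print(Rn.from_rotvec(o['tcp_rot']).as_matrix()[:,2],o['moment'])
snap('side','side8');snap('top','top8');s=cv2.imread('pics/side8.png')[160:222,200:260];t=cv2.imread('pics/top8.png')[120:182,240:300]
cv2.imwrite('pics/v8.png',np.hstack([cv2.resize(q,None,fx=6.6,fy=6.6,interpolation=cv2.INTER_CUBIC) for q in(s,t)]))
a=cv2.imread('pics/side8.png')[185:200,204:225,::-1].astype(int);b=cv2.imread('pics/side3.png')[185:200,204:225,::-1].astype(int)
for q in(a,b):
    W=np.clip(q[...,0]-q[...,1]-20,0,None);v,u=np.mgrid[185:200,204:225];print('red',(u*W).sum()/W.sum(),(v*W).sum()/W.sum())
E
```

```text
[-9.37904327e-05 -1.73315068e-03 -9.99998494e-01] [-0.26061327  1.4204216  -0.02098532]
red 212.03603603603602 191.52702702702703
red 212.01809954751133 191.52488687782807
```

View pics/v8.png

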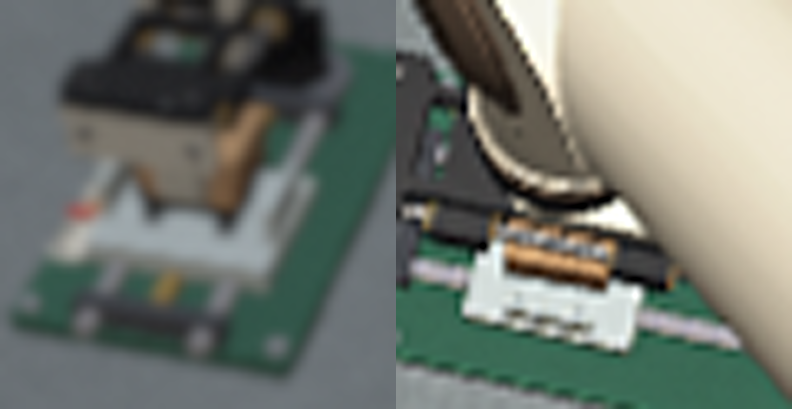

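```bash
python3 -c "
from workcell import arm
print(arm.observe()['contact_force']);print(arm.hand_in())"
```

```text
[-7.76383467 -1.66505931 19.69817638]
the job is handed in; nothing more can be done
None
```

I turned the knob until the pointer was in line with the red mark, to within about 0.2 mm in the camera image. I then handed the job in at about 20.5 s with the tan heel held down on the hard stop at about 20 N. The push reached 32 N briefly before I eased it off.

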